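# Run a fingertip along a row of lids to shut them

### The arm

A 7-joint arm with a two-finger parallel gripper is mounted at the origin on a cart in front of the work surface, level with it; the furniture and walls round the work are solid. World frame = base frame: x ahead of the robot, y to its left, z up, the work surface at z = 0. Lengths are in m, angles in rad, forces in N, time in s.
With the tool pointing down it reaches from about 0.35 to 0.9 m from the base axis. Payload 8.1 kg.
Tool frame: the origin (TCP) lies at the centre of the arm's flange, where the gripper is bolted on; the fingertips stand 178 mm ahead of it and the grasp point (between the pads) lies 159 mm ahead of it; z points along the fingers, y is the direction in which the jaws open and shut (so a half turn about z gives the same grasp; the last joint's range is limited). The gripper opens to 92 mm and grips with 3 to 60 N. Pads are 19 mm wide; open, the fingers measure 130 mm over their backs; the gripper's body (75 mm by 190 mm) begins 47 mm behind the grasp point.
Start: joints at [-1.401, 0.434, 0.025, 1.573, -0.012, 1.134, -0.075], TCP at [0.168, 0.602, 0.405] pointing down, gripper open.
Joint ranges: [-2.62, 2.62], [-0.44, 2.09], [-1.27, 1.32], [0.08, 2.57], [-1.32, 4.46], [0.12, 2], [-2.74, 2.74]. Speed limits (rad/s): [2.22, 2.22, 3.01, 3.01, 3.14, 3.14, 3.14].

### API

Orientations are given as a rotation vector (axis times angle).
In Python, from cell import arm, get_image, camera_model gives the robot as it stands. The module is installed in compiled form; this text tells all that it offers.
- The arm moves only by the shell command python3 -m pendant 'ROWS' [FORCE]. ROWS is JSON, a list that holds one entry, the list of rows, each a list of 7 numbers: the shift along the tool's x, y, z in mm, then the turn, a rotation vector about the tool's x, y, z in rad, then the closure, from -1 (fully open) to 1 (shut). In form: [[[x, y, z, rx, ry, rz, hand], ...]]. A call has 1 to 20 rows; each row is the pose to reach, as a shift and turn from the pose commanded when the call began, along the tool's axes at that moment; what a row does not reach only later rows make up. A row lasts 1/8 s, in which the tool goes at most 62.5 mm and 10.7 degrees, less where a joint would pass 70% of its speed; a pose out of reach is approached as far as the arm can. A call with a gripper value outside its range is refused whole. The fingers move at their own pace and stop on an object; FORCE is the grip in N (left out, the last holds). Time passes only in rows, so rows that repeat a pose let the fingers close. It gives the time, the measured TCP pose, the force and the opening at its end, in the units of the state.
- arm.observe(): the state, without advancing time (a new reading comes with each control period).
- get_image(name): name is "scene" or "top"; returns the picture (420x560x3 uint8, red, green, blue); there is no depth.
- camera_model(name): a dict with "fx", "fy", "cx", "cy" (pixels), "position" and "orientation" of the camera in the world. Camera axes: x right, y down, z forward; pixel columns grow to the right and rows downward; lengths in m; the calibration is good to about 2 mm. A picture is of the moment at which its call begins. camera_model takes no time and is no camera call.
- arm.sign_off(): hands the job in, once; it reports no verdict.
The state is a dict: "clock": time; "joints": joint angles; "dq": joint speeds; "joint_efforts": joint torques, N m; "position": TCP position; "ee_rot": TCP orientation; "force": force on the tool from outside, world axes, zero at the start; "ft_torque": the same for the moment, N m; "width": opening from 0.0 (shut) to 1.0 (fully open).
Only numpy, scipy, OpenCV 4.12 (cv2) and the standard library are available. Lean on these libraries where they do the work, as an engineer would, in place of code of your own. Each camera call takes 0.05 s, during which the arm holds its last target.

### The job

The five little lids of the rivet case have been left ajar. Run your fingertips lightly along the row, from the first lid to the last (starting at the end where the first lid's hinge is and moving the way the lids point), so that the lids go fully down onto their seals one after another, then leave the case. Do not grip or lift the case or shove it along the bench, press gently, and leave the other things where they are.

Things in the scene. Friction and masses are not known exactly. Their poses are not given: they have to be found in the camera images.
- case: rivet case lying loose on the bench: dark wooden tray 190 (its x) x 56 (its y) x 26 mm high, 0.7 to 1.1 kg, with a row of five compartments along its x, each with a bright metal lid. Origin: centre of its underside, on the bench; z up. Lid 1 is at the -x end, lid 5 at the +x end; each is hinged at its -x edge, its free edge points to +x. Hinge lines along y at x = -85, -51, -17, 17, 51 mm
- row_start (a point): on the case: middle of lid 1's hinge line, 31 mm above the bench. Shut, each lid's top slopes up (0.155 rad) from 31 mm at its hinge to 36 mm at its free edge, like saw teeth; nothing stands higher. A lid is 31 mm long (1 to 32 mm past its hinge), 52 wide, 3.5 thick. They lie on soft seals: the free edge can go 3.5 mm lower still before a hard stop
- row_end (a point): on the case: middle of lid 5's free edge when it is shut, 36 mm above the bench, 168 mm from row_start along +x. The lids have no spring: stiff hinges (0.02 N m, under 1 N at the free edge, more near the hinge) hold them where they are left
- lid1 (a joint): angle of lid 1 (rad): 0 shut (down on its seal), positive open (free edge up); starts 0.3 to 0.5 (free edge 9 to 15 mm above shut); range -0.11 to 1.5
- lid2 (a joint): angle of lid 2 (rad): 0 shut (down on its seal), positive open (free edge up); starts 0.3 to 0.5 (free edge 9 to 15 mm above shut); range -0.11 to 1.5
- lid3 (a joint): angle of lid 3 (rad): 0 shut (down on its seal), positive open (free edge up); starts 0.3 to 0.5 (free edge 9 to 15 mm above shut); range -0.11 to 1.5
- lid4 (a joint): angle of lid 4 (rad): 0 shut (down on its seal), positive open (free edge up); starts 0.3 to 0.5 (free edge 9 to 15 mm above shut); range -0.11 to 1.5
- lid5 (a joint): angle of lid 5 (rad): 0 shut (down on its seal), positive open (free edge up); starts 0.3 to 0.5 (free edge 9 to 15 mm above shut); range -0.11 to 1.5
- slicker: bystander: wooden edge slicker, a lying stick 24x140x25 mm, origin under its centre, length along its y
- iron: bystander: dark steel pricking iron lying flat, 16x96x9 mm, origin under its centre, length along its y
- spool_a: bystander: standing reel of dark blue thread, 32 mm across, 42 high, origin under its centre
- spool_b: bystander: standing reel of brown thread, 32 mm across, 42 high, origin under its centre
- edge_tool: bystander: wood-handled edge tool lying, 15x108x15 mm, origin under its centre, length along its y
- balm: bystander: round jar with black lid, 71 mm across, 54 high, origin under its centre

How it is judged:
On the way, in this order (a step that is already met when the one before it is completed fails the run):
1. lid 1 is pushed shut (value of joint lid1 below 0.09 rad), for 0.05 s.
2. lid 2 is pushed shut (value of joint lid2 below 0.09 rad), for 0.05 s.
3. lid 3 is pushed shut (value of joint lid3 below 0.09 rad), for 0.05 s.
4. lid 4 is pushed shut (value of joint lid4 below 0.09 rad), for 0.05 s.
5. lid 5 is pushed shut (value of joint lid5 below 0.09 rad), for 0.05 s.
At the end, for the whole second after the job is handed in: all five lids are fully down (free edges less than 3 mm above shut, 0.09 rad; a little below is fine), the case rests level on the bench, less than 20 mm from where it stood (value of joint each of lid1, lid2, lid3, lid4, lid5 below 0.09 rad and distance of case from where it was at the start of the episode below 0.02 m and angle between case's own z axis and vertical below 0.05 rad and linear speed of case below 0.01 m/s); the robot touches nothing.
It fails at once if the fingers press on the case or its lids with more than 25 N (contact force between the fingers and case above 25 N).
It fails at once if the case is lifted (10 mm) or tipped (height (world z) of case above 0.01 m or angle between case's own z axis and vertical above 0.15 rad).
It fails at once if the case is shoved more than 20 mm (distance of case from where it was at the start of the episode above 0.02 m).
It fails at once if another thing is moved more than 20 mm (distance of any of slicker, spool_a, spool_b, balm from where it was at the start of the episode above 0.02 m).
It also fails if it takes over 48 s, if anything falls off the work surface, if the arm or the gripper's body presses on something with over 40 N, if the wrist force passes 120 N, or if a joint passes its speed limit or range.

## Working session

There is one attempt and no reset: what is moved stays moved. The work goes in short steps, Python scripts to look and compute and a shell command to move; the robot and the scene stay as the last step left them, time stands still between calls to the robot, and variables do not carry over. Pictures are saved under pics/ and viewed, and the job is handed in when it is done.

```bash
mkdir -p pics; python3 - <<'E'
from cell import arm,get_image,camera_model
import cv2
for n in("scene","top"):
    cv2.imwrite(f"pics/{n}0.png",get_image(n)[:,:,::-1]); print(n,camera_model(n))
print(arm.observe())
E
```

```text
scene {'fx': 486.5100053178952, 'fy': 486.5100053178952, 'cx': 277.55258146362036, 'cy': 209.52716700773607, 'position': array([0.23053555, 0.53806865, 0.50783986]), 'orientation': array([-0.58361954,  2.48229862, -1.4187554 ])}
top {'fx': 500.01188195599195, 'fy': 500.01188195599195, 'cx': 279.34090106453374, 'cy': 206.065758949035, 'position': array([ 0.51480473, -0.16782969,  1.14153472]), 'orientation': array([-2.17138779,  2.19539905, -0.03438167])}
{'clock': 0.1, 'joints': array([-1.40059122,  0.43513063,  0.02494466,  1.57402635, -0.01158355,
        1.13401195, -0.07510565]), 'dq': array([-0.00035273, -0.0020859 ,  0.00033366, -0.00153209, -0.00029748,
        0.00073449,  0.00032692]), 'joint_efforts': array([ 2.58162399e-03, -6.69131184e+01,  9.87759009e-01, -3.15150690e+01,
       -6.05308916e-02,  3.74160649e-02,  1.03716420e-04]), 'position': array([0.16835524, 0.60166805, 0.4040292 ]), 'ee_rot': array([-4.27250486e-01, -3.11234030e+00,  2.24664347e-03]), 'force': array([ 0.31040032, -0.38684383, -0.35955597]), 'ft_torque': array([-0.025573  ,  0.04282257,  0.00529626]), 'width': 0.9983883051051186}
```

View pics/scene0.png

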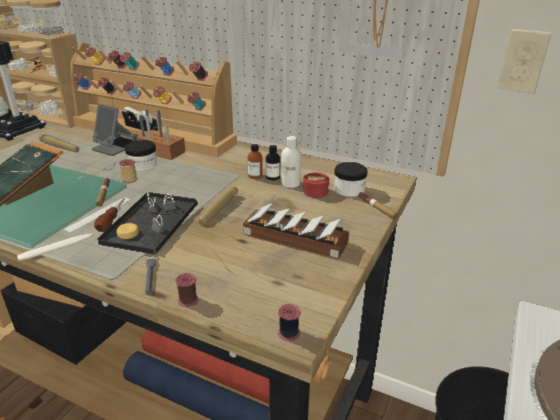

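View pics/top0.png

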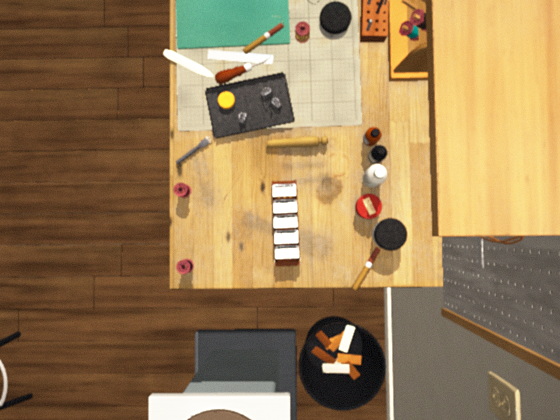

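```bash
cat > h.py <<'E'
from cell import arm,get_image,camera_model
import numpy as np,cv2
from scipy.spatial.transform import Rotation as R
def ray(n,uv,c=None):
    c=c or camera_model(n); uv=np.atleast_2d(uv).astype(float)
    d=np.c_[(uv[:,0]-c['cx'])/c['fx'],(uv[:,1]-c['cy'])/c['fy'],np.ones(len(uv))]
    return c['position'],R.from_rotvec(c['orientation']).apply(d)
def plane(n,uv,z):
    p,d=ray(n,uv); return p+d*((z-p[2])/d[:,2])[:,None]
def proj(n,P):
    c=camera_model(n); q=R.from_rotvec(c['orientation']).inv().apply(np.atleast_2d(P)-c['position'])
    return np.c_[q[:,0]/q[:,2]*c['fx']+c['cx'],q[:,1]/q[:,2]*c['fy']+c['cy']]
def tri(uvt,uvs):
    a,d=ray('top',uvt);b,e=ray('scene',uvs);d=d/np.linalg.norm(d);e=e/np.linalg.norm(e)
    d=d.ravel();e=e.ravel()
    s=np.linalg.lstsq(np.c_[d,-e],b-a,rcond=None)[0]
    p,q=a+s[0]*d,b+s[1]*e
    return (p+q)/2,np.linalg.norm(p-q)
E
python3 - <<'E'
from h import *
print(R.from_rotvec(camera_model('top')['orientation']).as_matrix().round(3))
print(R.from_rotvec(camera_model('scene')['orientation']).as_matrix().round(3))
print(R.from_rotvec(arm.observe()['ee_rot']).as_matrix().round(3))
print(proj('top',[[0,0,0],[.168,.602,.4],[.5,0,0]]))
t=cv2.resize(get_image('top')[160:290,240:420],None,fx=4,fy=4,interpolation=cv2.INTER_CUBIC)
s=cv2.resize(get_image('scene')[190:270,230:360],None,fx=6,fy=6,interpolation=cv2.INTER_CUBIC)
cv2.imwrite('pics/t1.png',t[:,:,::-1]);cv2.imwrite('pics/s1.png',s[:,:,::-1])
E
```

```text
[[-0.01  -0.999  0.054]
 [-1.     0.012  0.022]
 [-0.022 -0.053 -0.998]]
[[-0.896 -0.228  0.381]
 [-0.444  0.454 -0.773]
 [ 0.004 -0.861 -0.508]]
[[-0.963  0.269 -0.   ]
 [ 0.269  0.963 -0.001]
 [-0.    -0.001 -1.   ]]
[[ 218.01333694  464.67796057]
 [-228.05086584  473.41764754]
 [ 217.18044443  240.09957296]]
```

View pics/t1.png

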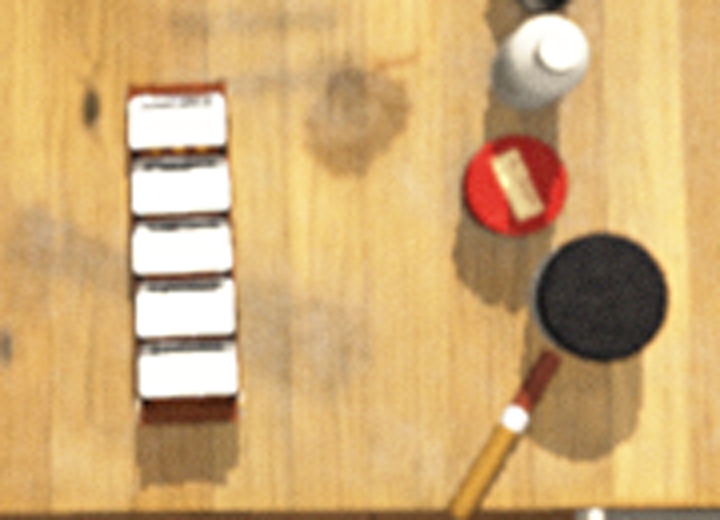

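View pics/s1.png

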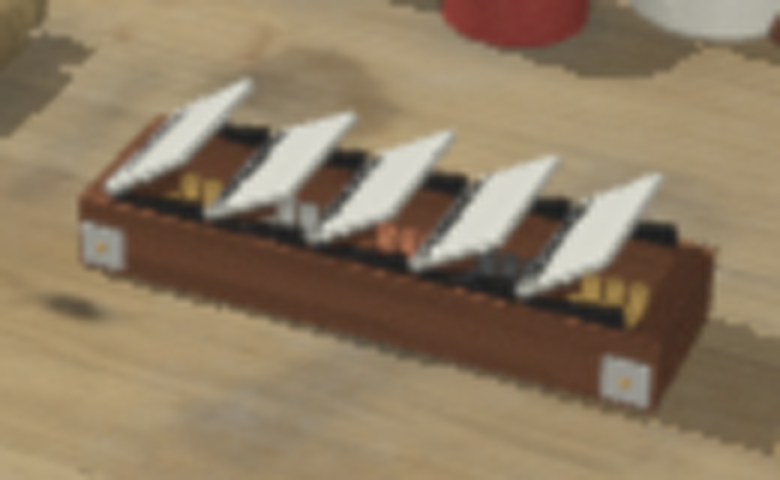

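The case's lid 1 is at the far end (world +x), with the hinges on that side, and the row runs towards the robot. In the top crop the case spans about (128,86) to (238,420), i.e. full pixels (272,181) to (299,265).

```bash
python3 - <<'E'
from h import *
T=get_image('top');S=get_image('scene')
# white lid mask in top
hsv=cv2.cvtColor(T,cv2.COLOR_RGB2HSV)
m=((hsv[...,1]<70)&(hsv[...,2]>190)).astype(np.uint8); r=np.zeros_like(m); r[175:270,265:305]=1
n,l,st,ce=cv2.connectedComponentsWithStats(m*r)
for i in range(1,n):
    if st[i,4]>60:
        print(st[i],ce[i].round(1))
red=((hsv[...,1]>140)&(hsv[...,2]<150)&((hsv[...,0]<12)|(hsv[...,0]>170))).astype(np.uint8)
mm=cv2.morphologyEx((red|m)*r,cv2.MORPH_CLOSE,np.ones((5,5)))
c=max(cv2.findContours(mm,cv2.RETR_EXTERNAL,cv2.CHAIN_APPROX_NONE)[0],key=cv2.contourArea)
b=cv2.minAreaRect(c);print('rect',b)
B=cv2.boxPoints(b)
for z in(0.026,.036,.0): 
  P=plane('top',B,z);print(z,P.round(4).tolist(),np.linalg.norm(P[1]-P[0]),np.linalg.norm(P[2]-P[1]),P.mean(0))
# hand-picked correspondences top crop(/4+[240,160]) scene crop(/6+[230,190])
t=lambda x,y:np.array([240+x/4-.375,160+y/4-.375]); s=lambda x,y:np.array([230+x/6-.42,190+y/6-.42])
for nm,a,bb in[('caseTop +x,far-side corner(left->)',t(239,402),s(712,248)),('lid1 free -y corner',t(226,150),s(250,82)),('lid5 free right corner',t(238,397),s(660,176)),('lid5 free left',t(140,399),s(585,283)),('lid1 free left',t(133,152),s(178,160)),('lid1 hinge left',t(128,95),s(108,190)),('lid5 hinge left',t(138,348),s(518,293))]:
    print(nm,*tri(a,bb))
for nm,uv in [('bracket+x bottom corner',s(655,410)),('case -x bottom left',s(82,262))]: print(nm,plane('scene',uv,0))
E
```

```text
[272 183  25  14 306] [283.7 190. ]
[273 200  25  13 264] [285.1 207.1]
[273 216  25  13 272] [284.9 222.1]
[274 230  25  14 283] [286.1 237.6]
[274 246  26  13 271] [286.9 252.9]
rect ((285.3406066894531, 224.33302307128906), (82.00948333740234, 24.976404190063477), 87.51044464111328)
0.026 [[0.6248, -0.1254, 0.026], [0.6265, -0.1814, 0.026], [0.4439, -0.187, 0.026], [0.442, -0.1316, 0.026]] 0.05594173731075596 0.18268062808567678 [ 0.53428779 -0.15636506  0.026     ]
0.036 [[0.6238, -0.1258, 0.036], [0.6255, -0.1812, 0.036], [0.4445, -0.1869, 0.036], [0.4427, -0.1319, 0.036]] 0.05544025818725589 0.18104302214677026 [ 0.53411314 -0.15646783  0.036     ]
0.0 [[0.6273, -0.1245, 0.0], [0.6291, -0.1817, 0.0], [0.4422, -0.1875, 0.0], [0.4403, -0.1308, 0.0]] 0.057245583031856076 0.18693840352683377 [ 0.53474188 -0.15609785  0.        ]
caseTop +x,far-side corner(left->) [ 0.44926553 -0.18829036  0.02152014] 0.009741204762616477
lid1 free -y corner [ 0.59509292 -0.17992477  0.04634922] 0.004720255452389222
lid5 free right corner [ 0.45961861 -0.1852231   0.045965  ] 0.0035572221620951377
lid5 free left [ 0.46032278 -0.13090441  0.03935315] 0.0070914318300739805
lid1 free left [ 0.59426219 -0.12898983  0.04527702] 0.0038251836498315005
lid1 hinge left [ 0.62359747 -0.12782539  0.0273856 ] 0.004913506036569338
lid5 hinge left [ 0.48460756 -0.13098283  0.02861723] 6.168524381973604e-05
bracket+x bottom corner [[ 0.44034549 -0.13215346  0.        ]]
case -x bottom left [[ 0.62968221 -0.12534863  0.        ]]
```

Both views agree: case centre is about (0.535, -0.157), its +x axis points to world (-0.9994, -0.034), and the underside edge measures 190 mm. I'll go above the start with the fingers shut, staying high for the travel.

```bash
python3 -m pendant '[[[-20,-18,0,0,0,0,1],[-60,-55,0,0,0,-0.05,1],[-100,-92,0,0,0,-0.1,1],[-140,-129,0,0,0,-0.15,1],[-180,-166,0,0,0,-0.2,1],[-220,-203,0,0,0,-0.25,1],[-260,-240,0,0,0,-0.307,1],[-300,-277,0,0,0,-0.307,1],[-340,-314,0,0,0,-0.307,1],[-380,-351,0,0,0,-0.307,1],[-420,-388,0,0,0,-0.307,1],[-460,-425,0,0,0,-0.307,1],[-500,-462,0,0,0,-0.307,1],[-540,-499,0,0,0,-0.307,1],[-580,-536,0,0,0,-0.307,1],[-620,-573,0,0,0,-0.307,1],[-645,-595,0,0,0,-0.307,1],[-653,-601,0,0,0,-0.307,1],[-653,-601,0,0,0,-0.307,1],[-653,-601,0,0,0,-0.307,1]]]' 15
python3 - <<'E'
from h import *
o=arm.observe();print(o['clock'],o['position'],o['force'],o['width']);print(R.from_rotvec(o['ee_rot']).as_matrix().round(4))
for n in("scene","top"): cv2.imwrite(f"pics/{n}2.png",get_image(n)[:,:,::-1])
print(camera_model('scene')['position'])
E
```

```text
clock: 2.8
position: [0.635, -0.1512, 0.4047]
ee_rot: [0.057, -3.141, -0.002]
force: [-0.8, 0.6, 0.5]
width: 0.007
2.8 [ 0.63500766 -0.15115611  0.40473247] [-0.75772706  0.60838737  0.50344683] 0.007453237583852591
[[-9.994e-01 -3.600e-02 -3.000e-04]
 [-3.600e-02  9.994e-01  1.200e-03]
 [ 2.000e-04  1.200e-03 -1.000e+00]]
[0.23053555 0.53806865 0.50783986]
```

View pics/scene2.png

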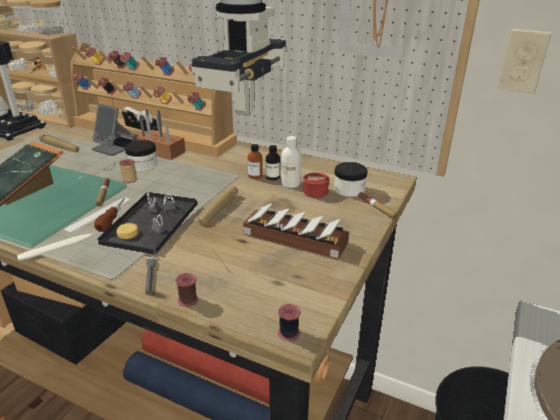

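View pics/top2.png

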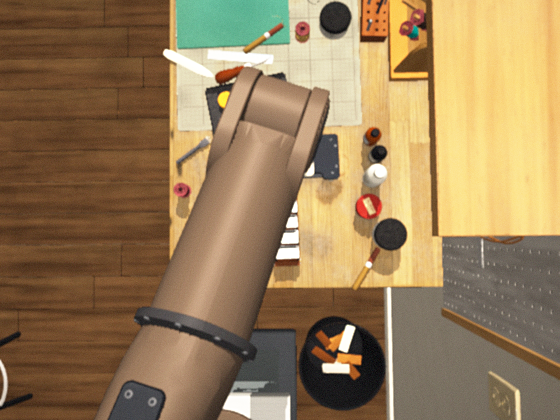

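The gripper, fingers shut, is over the lid‑1 end (fingertip at about (243,114) in scene). Descend to about 20 mm above the sweep height and check there.

```bash
python3 -m pendant '[[[0,-2,30,0,0,0,1],[0,-2,70,0,0,0,1],[0,-2,110,0,0,0,1],[0,-2,140,0,0,0,1],[0,-2,158,0,0,0,1],[0,-2,168,0,0,0,1],[0,-2,168,0,0,0,1],[0,-2,168,0,0,0,1]]]'
python3 - <<'E'
from h import *
o=arm.observe();print(o['clock'],o['position'],o['force']);p=o['position']+R.from_rotvec(o['ee_rot']).apply([0,0,.178]);print(p,proj('scene',p))
I=get_image('scene');cv2.imwrite("pics/s3.png",cv2.resize(I[160:270,200:360],None,fx=5,fy=5,interpolation=cv2.INTER_CUBIC)[:,:,::-1])
E
```

```text
clock: 3.9
position: [0.6358, -0.155, 0.2378]
ee_rot: [-0.054, 3.139, -0.0]
force: [0.5, 0.5, 0.9]
width: 0.007
3.9 [ 0.63579691 -0.15497156  0.23782657] [0.48480211 0.53405258 0.92039591]
[ 0.63609985 -0.15501616  0.05982683] [[247.1016299  198.13594905]]
```

View pics/s3.png

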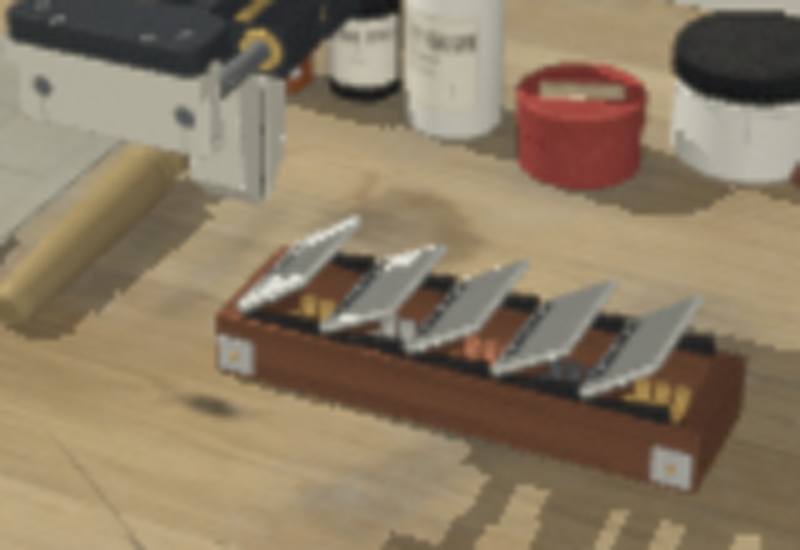

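Tip projects to (247,198), and the picture shows it there (crop (232,190)), clear of the case end. Go down to sweep height and pass lid 1 only, watching the force.

```bash
python3 -m pendant '[[[0,0,8,0,0,0,1],[0,0,16,0,0,0,1],[0,0,23,0,0,0,1],[0,0,23,0,0,0,1],[0,0,23,0,0,0,1],[4,0,23,0,0,0,1],[8,0,23,0,0,0,1],[12,0,23,0,0,0,1],[16,0,23,0,0,0,1],[20,0,23,0,0,0,1],[24,0,23,0,0,0,1]]]'
python3 - <<'E'
from h import *
o=arm.observe();p=o['position']+R.from_rotvec(o['ee_rot']).apply([0,0,.178]);print(o['clock'],p,o['force']);print(R.from_rotvec(o['ee_rot']).as_matrix().round(4))
I=get_image('scene');cv2.imwrite("pics/s4.png",cv2.resize(I[160:270,200:360],None,fx=5,fy=5,interpolation=cv2.INTER_CUBIC)[:,:,::-1])
E
```

```text
clock: 5.32
position: [0.611, -0.1557, 0.2137]
ee_rot: [0.054, -3.141, -0.0]
force: [0.2, 0.3, 0.4]
width: 0.002
5.325 [ 0.61091667 -0.15565077  0.03571087] [0.15817407 0.29505255 0.39986032]
[[-9.994e-01 -3.410e-02 -3.000e-04]
 [-3.410e-02  9.994e-01  1.000e-04]
 [ 3.000e-04  1.000e-04 -1.000e+00]]
```

View pics/s4.png

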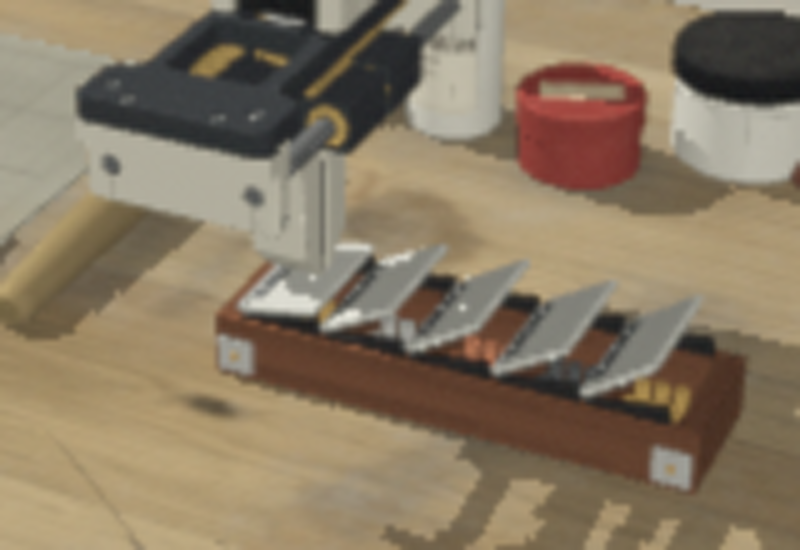

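Lid 1 (crop (310,280)) is going down, the case hasn't moved and the force is under 1 N. Carry on along the row.

```bash
python3 -m pendant '[[[4,0,0,0,0,0,1],[8,0,0,0,0,0,1],[12,0,0,0,0,0,1],[16,0,0,0,0,0,1],[20,0,0,0,0,0,1],[24,0,0,0,0,0,1],[28,0,0,0,0,0,1],[32,0,0,0,0,0,1],[36,0,0,0,0,0,1],[40,0,0,0,0,0,1],[44,0,0,0,0,0,1]]]'
python3 - <<'E'
from h import *
o=arm.observe();p=o['position']+R.from_rotvec(o['ee_rot']).apply([0,0,.178]);print(o['clock'],p,o['force'])
I=get_image('scene');cv2.imwrite("pics/s5.png",cv2.resize(I[160:270,200:360],None,fx=5,fy=5,interpolation=cv2.INTER_CUBIC)[:,:,::-1])
E
```

```text
clock: 6.75
position: [0.567, -0.1572, 0.2136]
ee_rot: [0.054, -3.141, -0.0]
force: [0.4, -0.0, 0.3]
width: 0.006
6.75 [ 0.56694475 -0.15717331  0.0356331 ] [ 0.44200176 -0.04824272  0.26249085]
```

View pics/s5.png

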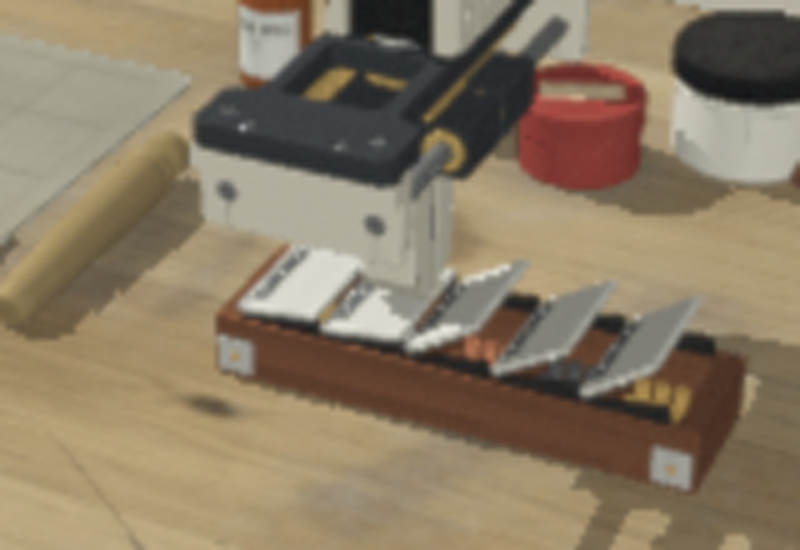

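Lids 1 and 2 are down (crop (300,285), (370,310)) and 3–5 still ajar. Continue.

```bash
python3 -m pendant '[[[4,0,0,0,0,0,1],[8,0,0,0,0,0,1],[12,0,0,0,0,0,1],[16,0,0,0,0,0,1],[20,0,0,0,0,0,1],[24,0,0,0,0,0,1],[28,0,0,0,0,0,1],[32,0,0,0,0,0,1],[36,0,0,0,0,0,1],[40,0,0,0,0,0,1],[44,0,0,0,0,0,1],[48,0,0,0,0,0,1],[52,0,0,0,0,0,1],[56,0,0,0,0,0,1],[60,0,0,0,0,0,1],[64,0,0,0,0,0,1],[68,0,0,0,0,0,1]]]'
python3 - <<'E'
from h import *
o=arm.observe();p=o['position']+R.from_rotvec(o['ee_rot']).apply([0,0,.178]);print(o['clock'],p,o['force'])
I=get_image('scene');cv2.imwrite("pics/s6.png",cv2.resize(I[160:270,200:360],None,fx=5,fy=5,interpolation=cv2.INTER_CUBIC)[:,:,::-1])
E
```

```text
clock: 8.93
position: [0.499, -0.1595, 0.2137]
ee_rot: [0.053, -3.141, -0.0]
force: [0.9, 0.9, 0.5]
width: 0.005
8.925 [ 0.49899606 -0.15950881  0.03565823] [0.90123961 0.93940678 0.53118652]
```

View pics/s6.png

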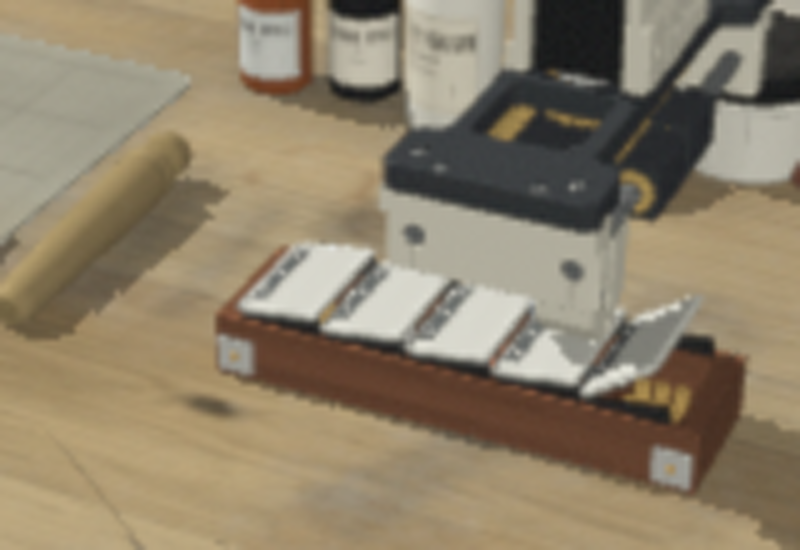

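Lids 1–4 are down and only lid 5 (crop (650,340)) is open. Finish the row, run off the end and lift.

```bash
python3 -m pendant '[[[4,0,0,0,0,0,1],[8,0,0,0,0,0,1],[12,0,0,0,0,0,1],[16,0,0,0,0,0,1],[20,0,0,0,0,0,1],[24,0,0,0,0,0,1],[28,0,0,0,0,0,1],[32,0,0,0,0,0,1],[36,0,0,0,0,0,1],[40,0,0,0,0,0,1],[44,0,0,0,0,0,1],[48,0,0,0,0,0,1],[52,0,0,0,0,0,1],[56,0,0,0,0,0,1],[60,0,0,0,0,0,1],[60,0,-10,0,0,0,1],[60,0,-30,0,0,0,1],[60,0,-70,0,0,0,1],[60,0,-120,0,0,0,1],[60,0,-160,0,0,0,1]]]'
python3 -m pendant '[[[0,30,-20,0,0,0,1],[0,80,-20,0,0,0,1],[0,130,-20,0,0,0,1],[0,180,-20,0,0,0,1],[0,220,-20,0,0,0,1],[0,240,-20,0,0,0,1],[0,240,-20,0,0,0,1],[0,240,-20,0,0,0,1]]]'
python3 - <<'E'
from h import *
o=arm.observe();print(o['clock'],o['position'],o['force'])
I=get_image('scene');cv2.imwrite("pics/s7.png",cv2.resize(I[160:270,200:360],None,fx=5,fy=5,interpolation=cv2.INTER_CUBIC)[:,:,::-1])
cv2.imwrite("pics/s7f.png",I[:,:,::-1]);cv2.imwrite("pics/t7f.png",get_image('top')[:,:,::-1])
E
```

```text
clock: 11.48
position: [0.4394, -0.1617, 0.3763]
ee_rot: [-0.053, 3.14, -0.001]
force: [-0.2, 0.1, -1.3]
width: 0.007
clock: 12.48
position: [0.4313, 0.0773, 0.394]
ee_rot: [-0.052, 3.141, -0.001]
force: [0.3, 0.0, 0.4]
width: 0.005
12.475 [0.43129735 0.07729589 0.39402882] [0.29152246 0.03085985 0.3830907 ]
```

View pics/s7.png

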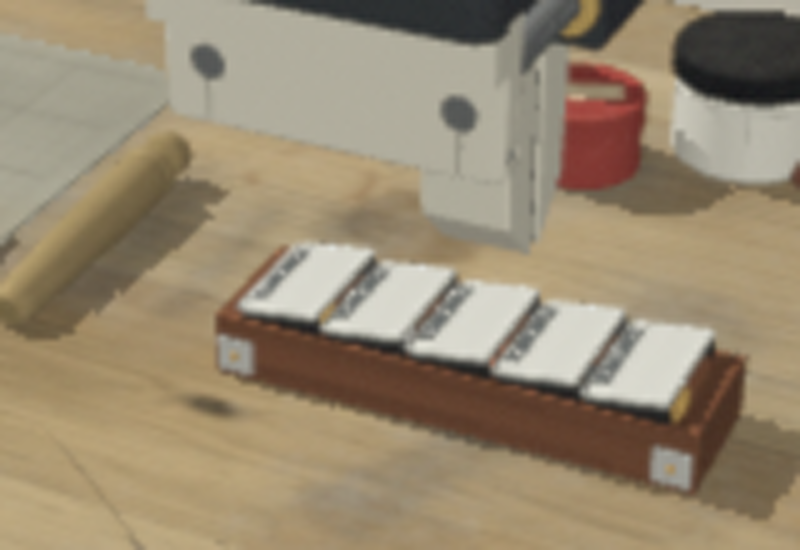

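View pics/s7f.png

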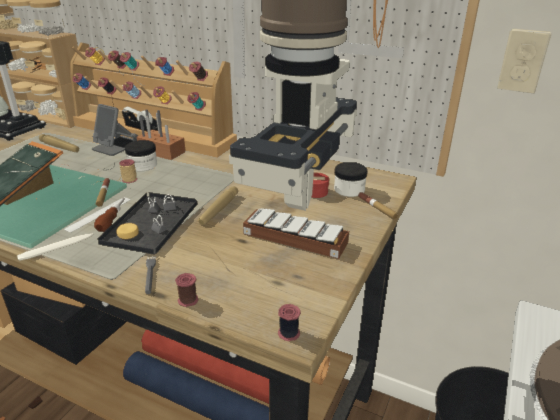

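View pics/t7f.png

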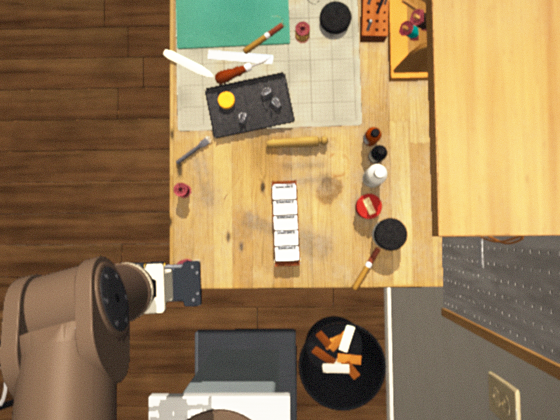

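All five lids look down and parallel, and the case is at the same pixels as before. One numeric check on the free edges: project the corners expected for shut lids and compare.

```bash
python3 - <<'E'
from h import *
I=cv2.imread('pics/s7f.png');d=np.array([-.9994,-.0345,0]);n=np.array([.0345,-.9994,0])
c=np.array([.535,-.1565,0]);V=cv2.resize(I[200:265,235:355],None,fx=6,fy=6,interpolation=cv2.INTER_CUBIC)
for h in(-85,-51,-17,17,51):
  for z,col in((.036,(0,0,255)),(.0388,(255,0,0))):
    a=[proj('scene',c+d*(h+31.8)/1e3+n*w+[0,0,z])[0] for w in(-.026,.026)]
    q=[tuple(int(v) for v in (p-[235,200]+.5)*6) for p in a];cv2.line(V,q[0],q[1],col,1)
cv2.imwrite('pics/chk.png',V)
E
```

```text
(no output)
```

View pics/chk.png

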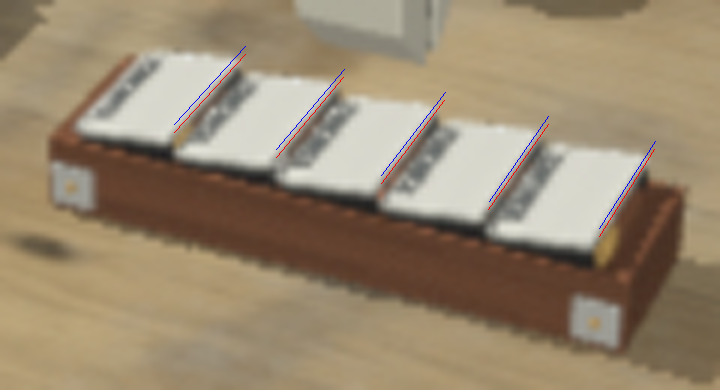

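The free edges lie at or a little below the red "shut" lines for all five lids, with none near the blue 0.09 rad line on the high side. Handing in.

```bash
python3 -c "
from cell import arm
print(arm.sign_off())"
```

```text
the job is handed in; nothing more can be done
None
```

I swept the shut fingertips once along the row, from lid 1's hinge to past lid 5, about 36 mm above the bench. The lids went down one after another. I then lifted off, moved the arm clear and handed the job in at about 12.6 s.

- **Lids:** in the scene view, all five free edges lie at or slightly below their expected "shut" lines. This was judged by eye from one overlay with about 2 mm calibration error.
- **Case and other things:** I compared the pictures by eye and saw no shift in the case or the other things. In the last top view the gripper covers spool_a; it shows in the scene view, where it is still in place.
- **Force:** the readings at the end of each stretch of the sweep were under 1.5 N. I did not record the peak force between those readings.
- **One small disagreement:** the case length measured about 183 mm in the top view against 190 mm in the scene view. The top-view mask clipped the ends, and both views gave the same centre to within 1 mm.

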